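Push the marked-out blank along the filing ledge

ROBOT

A 6-joint arm with a two-finger parallel gripper is mounted at the origin on the work surface. World frame = base frame: x ahead of the robot, y to its left, z up, the work surface at z = 0. Lengths are in m, angles in rad, forces in N, time in s.
With the tool pointing down it reaches from about 0.325 to 0.775 m from the base axis. Payload 5.5 kg.
Tool frame: the origin (TCP) lies between the finger pads; the fingertips stand 19 mm ahead of it and the grasp point (between the pads) is the TCP; z points along the fingers, y is the line along which they close (so a half turn about z gives the same grasp; the last joint's range is limited). The gripper opens to 88 mm and grips with 3 to 60 N. Pads are 20 mm wide; open, the fingers measure 115 mm over their backs; the gripper's body (75 mm by 178 mm) begins 61 mm behind the grasp point.
Start: joints at [-1.25, 0.091, 1.231, -0, 1.82, -0.057], TCP at [0.221, -0.558, 0.242] pointing down, gripper open.
Joint ranges: [-2.87, 2.87], [-0.86, 2.18], [0.17, 2.46], [-1.51, 4.65], [0.06, 2.69], [-2.65, 2.65]. Speed limits (rad/s): [2.57, 2.57, 3.01, 3.14, 3.14, 3.14].

INTERFACE

Orientations are given as a rotation vector (axis times angle).
In Python, from plant import observe, camera, job_done gives the robot as it stands.
- The arm moves only by the tool drive_tool, never from a script. Its argument "motion" is a list of rows, each an object of numbers: "gripper": the opening, from 0 (shut) to 1 (fully open); "x", "y", "z": the shift along the tool's x, y, z in mm; "yaw": the turn about the tool's z in degrees. A call has 1 to 20 rows; each row shifts and turns the commanded pose from where the row before left it, along the tool's axes as they then stand; what a row does not reach is not made up. A row lasts 1/10 s, in which the tool goes at most 50 mm and 8.59 degrees, less where a joint would pass 70% of its speed; a pose out of reach is approached as far as the arm can. A call is refused whole if a number of a shift passes 50 or a number of a turn 8.59, either way. A call with a gripper value outside its range is refused whole. The fingers move at their own pace and stop on an object; the grip force is fixed at half the most. Time passes only in rows, so rows that do not move let the fingers close. It gives the time, the measured TCP pose, the force, the opening and the grip force at its end, in the units of the state.
- observe(): the state, without advancing time (a new reading comes with each control period).
- camera(name): name is "side" or "top" or "wrist"; returns a dict with "img" (420x560x3 uint8, blue, green, red), "camera_matrix" (3x3 intrinsics, pixels), "position" and "orientation" of the camera in the world. Camera axes: x right, y down, z forward; pixel columns grow to the right and rows downward; lengths in m; the calibration is good to about 2 mm. A picture is of the moment at which its call begins. There is no depth.
- job_done(): hands the job in; it is judged then, once.
The state is a dict: "time": time; "qpos": joint angles; "joint_vel": joint speeds; "joint_efforts": joint torques, N m; "ee_pos": TCP position; "tcp_rot": TCP orientation; "force": force on the tool from outside, world axes, zero at the start; "ft_torque": the same for the moment, N m; "finger_gap": opening from 0.0 (shut) to 1.0 (fully open); "gripper_force": force on a finger pad.
Only numpy, scipy, OpenCV 4.12 (cv2) and the standard library are available. Lean on these libraries where they do the work, as an engineer would, in place of code of your own. Each camera call takes 0.05 s, during which the arm holds its last target. There are 200 camera calls.

TASK

Get the steel blank ready for filing: with the fingertips only, push it back flat against the ledge's yellow fence and along the ledge until the whole blue-marked end, and nothing of the bare steel, sticks out past the end of the ledge. Do not pick the blank up or tip it off the ledge, and leave the can, the spray bottle and the wrench where they are.

Things in the scene. Friction and masses are not known exactly. Their poses are not given: they have to be found in the camera images.
- ledge: The filing ledge, fixed to the bench: a wooden bearer with a dark steel top, 150 mm deep (its x) by 360 mm long (its y), top surface 60 mm above the bench. Origin: centre of its underside, at bench height. Its y axis runs along the ledge; both ends are open. A yellow fence, 12 mm thick and standing 14 mm above the top surface, runs along the whole back (+x) edge; its inner face is at x = +63 mm. The ledge may stand turned on the bench by up to 15 degrees.
- ledge_end (a point): Point on the top surface at the middle of the ledge's -y end edge (the robot's right): the end past which the blank must stick out. Axes as the ledge.
- blank: The loose flat blank lying on the ledge, bare bright metal with a blue-marked end: 80 mm wide (its x), 150 mm long (its y), 6 mm thick, about 0.55 kg (may be 25 percent off). Origin: centre of its underside. The blue-marked end is its -y end, 40 mm long, towards ledge_end. It starts a little away from the fence and slightly crooked, wholly on the ledge; it slides with ordinary friction and has no other hold.
- blank_line (a point): Point on the blank's top face, middle of its width, on the line where the blue mark meets the bare metal, 35 mm from the blank's centre towards -y. Axes as the blank.
- can: Bystander: red aerosol can with a pale label, 54 mm diameter, 180 mm tall, standing. Origin: centre of its underside.
- sprayer: Bystander: white spray bottle with a blue band and red trigger head, 76 mm diameter, 191 mm tall, standing. Origin: centre of its underside. Can and spray bottle stand on the bench beyond either end of the ledge, and may change places.
- wrench: Bystander: steel wrench 180 mm long lying on the bench behind the ledge. Origin: underside at its middle.

How it is judged:
By the outcome, as a careful person would: the job done as asked, in the order asked, and still so for the second after the job is handed in, with the robot touching nothing.
It also fails if it takes over 64 s, if anything falls off the work surface, if the arm or the gripper's body presses on something with over 40 N, if the wrist force passes 120 N, or if a joint passes its speed limit or range.

## Working session

There is one attempt and no reset: what is moved stays moved. The work goes in short steps, Python scripts to look and compute and a tool call to move; the robot and the scene stay as the last step left them, time stands still between calls to the robot, and variables do not carry over. Pictures are saved under pics/ and viewed, at most 10 in all, crops included, and the job is handed in when it is done.

Besides the shell and the picture viewer there is one more tool, called after ">>>" as name(argument=value, ...), one argument or row to a line, values as JSON. drive_tool: Moves the arm, as the interface text tells. Its arguments: {"type":"object","properties":{"motion":{"type":"array"}},"required":["motion"]}

```bash
mkdir -p pics; ls
python3 - <<'E'
from plant import observe,camera
import cv2,pickle
s=observe();print(s['time'],s['ee_pos'],s['tcp_rot'],s['finger_gap'])
d={}
for n in('top','side'):
    c=camera(n);d[n]=c;cv2.imwrite(f'pics/{n}0.png',c['img']);print(n,c['camera_matrix'],c['position'],c['orientation'])
pickle.dump(d,open('d0.pkl','wb'))
E
```

```text
pics
0.0 [ 0.22125086 -0.55744262  0.24050897] [-3.08380915e+00 -5.89595159e-01  3.91102881e-04] 0.9999770941776897
top [[535.28946463   0.         276.70838063]
 [  0.         535.28946463 209.45033349]
 [  0.           0.           1.        ]] [ 0.49844243 -0.01301479  1.63569927] [-2.15275712  2.18891789 -0.09826766]
side [[418.21814894   0.         275.6116163 ]
 [  0.         418.21814894 215.75320723]
 [  0.           0.           1.        ]] [0.39900484 0.7507244  0.72409016] [-0.45976122  2.67481185 -1.29109164]
```

View pics/top0.png

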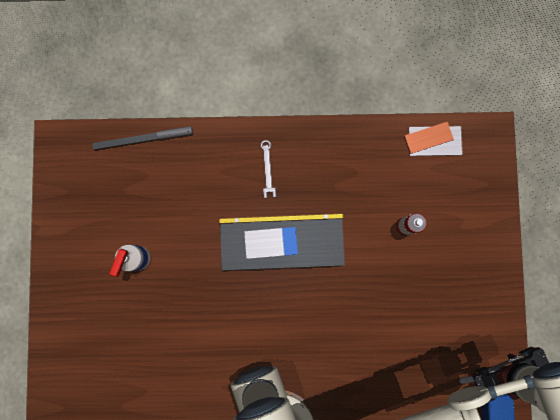

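View pics/side0.png

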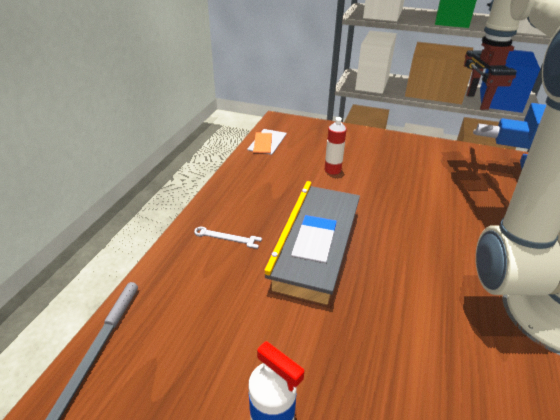

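The top view shows the ledge (columns 220–344, rows 215–270), the blank on it (245–297, 227–258) with its blue end to the right (-y), the can at (415,225), the sprayer at (130,258) and the wrench behind the fence at (268,170). The side view agrees.

```bash
cat > h.py <<'E'
import numpy as np,cv2
from scipy.spatial.transform import Rotation as R
def cast(c,px,z):
    px=np.atleast_2d(np.asarray(px,float)); K=c['camera_matrix']
    d=np.c_[(px-K[:2,2])/[K[0,0],K[1,1]],np.ones(len(px))]@R.from_rotvec(c['orientation']).as_matrix().T
    p=np.asarray(c['position']); return (p+d*((z-p[2])/d[:,2])[:,None])[:,:2]
def masks(img):
    h,s,v=[a.astype(int) for a in cv2.split(cv2.cvtColor(img,cv2.COLOR_BGR2HSV))]
    f=lambda m:m.astype(np.uint8)*255
    return dict(yellow=f((h>20)&(h<35)&(s>130)&(v>100)),blue=f((h>98)&(h<125)&(s>130)&(v>80)),
      white=f((s<60)&(v>140)),top=f((s<90)&(v>35)&(v<130)))
def big(m,roi=None,near=None):
    if roi: q=np.zeros_like(m);x0,y0,x1,y1=roi;q[y0:y1,x0:x1]=m[y0:y1,x0:x1];m=q
    cs,_=cv2.findContours(m,cv2.RETR_EXTERNAL,cv2.CHAIN_APPROX_NONE)
    return max(cs,key=cv2.contourArea)[:,0]
def rect(c,cont,z):
    w=cast(c,cont,z)
    (cx,cy),(a,b),t=cv2.minAreaRect((w*1000).astype(np.float32))
    if a>b: a,b,t=b,a,t+90   # b long; 
    t=(t+90)%180-90   # angle of short axis from x
    return np.round([cx,cy,a,b,t],1)
E
python3 - <<'E'
import pickle;from h import *
c=pickle.load(open('d0.pkl','rb'))['top'];m=masks(c['img']);roi=(200,200,365,285)
print('fence',rect(c,big(m['yellow'],roi),.074))
print('blue',rect(c,big(m['blue'],roi),.066));print('bare',rect(c,big(m['white'],(200,222,365,285)),.066))
print('blank',rect(c,big(m['white']|m['blue'],(200,222,365,285)),.066))
print('ledge',rect(c,big(m['top'],roi),.06))
E
```

```text
fence [621.1 -18.3  13.4 248.5   1.4]
blue [554.8 -43.8  37.9  79.2 -85.9]
bare [549.9  32.5  81.8 110.8   4.2]
blank [551.3  12.5  81.8 150.8   4.1]
ledge [545.6 -20.6 139.8 361.7   1.1]
```

>>> drive_tool(
  motion=[
    {"gripper":1,"yaw":7},
    {"yaw":7},
    {"yaw":6.5},
    {"x":15,"y":-38},
    {"x":15,"y":-38},
    {"x":15,"y":-38},
    {"x":15,"y":-38},
    {"x":15,"y":-38},
    {"x":15,"y":-38},
    {"x":15,"y":-38},
    {"x":15,"y":-38},
    {"x":15,"y":-38},
    {"x":15,"y":-38},
    {"x":15,"y":-38},
    {"x":15,"y":-38},
    {"x":15,"y":-38},
    {"x":15,"y":-38},
    {},
  ],
)

```text
$.motion[0]: bad value
```

Run:
```python
from plant import observe,camera
from h import *
s=observe();print(s['time'],s['ee_pos'],s['qpos'],R.from_rotvec(s['tcp_rot']).as_matrix().round(3))
c=camera('wrist');cv2.imwrite('pics/w1.png',c['img']);print(c['camera_matrix'],c['position'],c['orientation'])
```

```text
0.1 [ 0.22122003 -0.55747854  0.24063486] [-1.24973699e+00  9.17756834e-02  1.23174739e+00 -2.66344060e-05
  1.81980773e+00 -5.67095060e-02] [[ 0.929  0.369 -0.001]
 [ 0.369 -0.929  0.002]
 [ 0.    -0.002 -1.   ]]
[[360.53146986   0.         277.88598076]
 [  0.         360.53146986 209.83703896]
 [  0.           0.           1.        ]] [ 0.28480491 -0.53235948  0.3832623 ] [ 2.42246028 -1.64581607 -0.20909215]
```

View pics/w1.png

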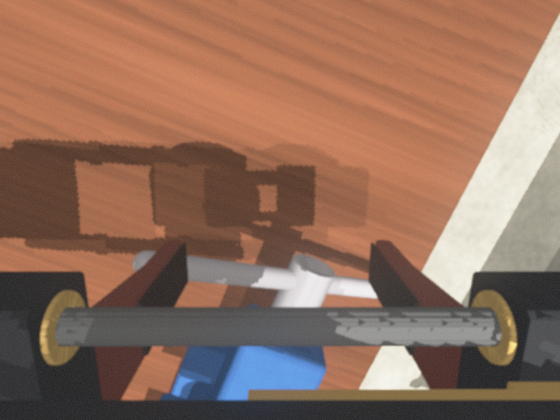

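The wrist picture still shows the start pose: the fingers are at the bottom (columns 100 and 450) and the camera looks ahead along tool +x. The move was refused, so I'll give every key in every row.

>>> drive_tool(
  motion=[
    {"gripper":1,"x":0,"y":0,"z":0,"yaw":7},
    {"gripper":1,"x":0,"y":0,"z":0,"yaw":7},
    {"gripper":1,"x":0,"y":0,"z":0,"yaw":6.5},
    {"gripper":1,"x":15,"y":-38,"z":0,"yaw":0},
    {"gripper":1,"x":15,"y":-38,"z":0,"yaw":0},
    {"gripper":1,"x":15,"y":-38,"z":0,"yaw":0},
    {"gripper":1,"x":15,"y":-38,"z":0,"yaw":0},
    {"gripper":1,"x":15,"y":-38,"z":0,"yaw":0},
    {"gripper":1,"x":15,"y":-38,"z":0,"yaw":0},
    {"gripper":1,"x":15,"y":-38,"z":0,"yaw":0},
    {"gripper":1,"x":15,"y":-38,"z":0,"yaw":0},
    {"gripper":1,"x":15,"y":-38,"z":0,"yaw":0},
    {"gripper":1,"x":15,"y":-38,"z":0,"yaw":0},
    {"gripper":1,"x":15,"y":-38,"z":0,"yaw":0},
    {"gripper":1,"x":15,"y":-38,"z":0,"yaw":0},
    {"gripper":1,"x":15,"y":-38,"z":0,"yaw":0},
    {"gripper":1,"x":15,"y":-38,"z":0,"yaw":0},
    {"gripper":1,"x":0,"y":0,"z":0,"yaw":0},
  ],
)

```text
time: 1.95
ee_pos: [0.4212, -0.0177, 0.2411]
tcp_rot: [-3.14, -0.041, 0.001]
force: [0.4, 0.1, -0.2]
finger_gap: 0.999
gripper_force: 0.0
```

Run:
```python
from plant import observe,camera
from h import *
import pickle
s=observe();print(s['time'],s['ee_pos'],s['qpos'],R.from_rotvec(s['tcp_rot']).as_matrix().round(3))
c=camera('wrist');cv2.imwrite('pics/w2.png',c['img']);pickle.dump(c,open('w2.pkl','wb'));print(c['position'])
```

```text
1.95 [ 0.42122834 -0.01772651  0.24112334] [-1.24021119e-01 -3.91205654e-01  1.66673059e+00  1.63634281e-03
  1.86687968e+00  1.42087462e+00] [[ 1.     0.026 -0.001]
 [ 0.026 -1.     0.002]
 [-0.001 -0.002 -1.   ]]
[ 0.48951917 -0.01567834  0.38372788]
```

View pics/w2.png

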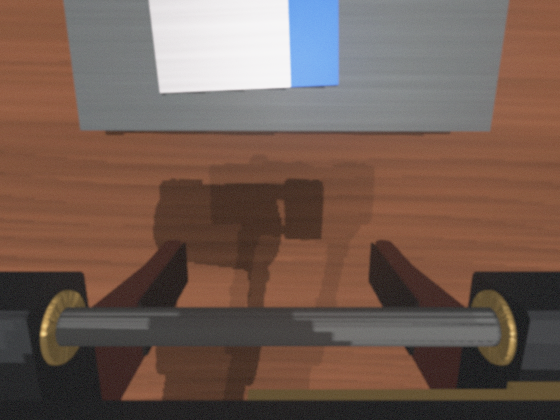

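The wrist view shows the ledge's front corners at (80,130) and (491,131), its ends running to (66,0) and (508,0), the blank's front corners at (160,94) and (340,86), and the blue line from (288,0) to (291,88).

Run:
```python
import pickle;from h import *
c=pickle.load(open('w2.pkl','rb'))
P=(cast(c,[(80,130),(491,131),(66,0),(508,0)],.06)*1000).round(1);Q=(cast(c,[(160,94),(340,86),(291,88),(288,0)],.066)*1000).round(1)
print(P,Q,np.degrees(np.arctan2(P[0,0]-P[1,0],P[0,1]-P[1,1])))
```

```text
[[ 474.4  158.4]
 [ 482.9 -202.1]
 [ 577.   158.3]
 [ 586.  -198.1]] [[506.1  84.5]
 [516.4 -66.3]
 [513.7 -25.4]
 [579.8 -20.8]] -1.3506904462385225
```

>>> drive_tool(
  motion=[
    {"gripper":1,"x":20,"y":-9,"z":0,"yaw":0},
    {"gripper":1,"x":20,"y":-8,"z":0,"yaw":0},
    {"gripper":1,"x":19,"y":-8,"z":30,"yaw":0},
    {"gripper":1,"x":0,"y":0,"z":40,"yaw":0},
    {"gripper":1,"x":0,"y":0,"z":40,"yaw":0},
    {"gripper":1,"x":0,"y":0,"z":30,"yaw":0},
    {"gripper":1,"x":0,"y":0,"z":10,"yaw":0},
    {"gripper":1,"x":0,"y":0,"z":6,"yaw":0},
    {"gripper":1,"x":0,"y":0,"z":3,"yaw":0},
    {"gripper":1,"x":0,"y":0,"z":0,"yaw":0},
    {"gripper":1,"x":0,"y":0,"z":0,"yaw":0},
  ],
)

```text
time: 3.1
ee_pos: [0.48, 0.0044, 0.0843]
tcp_rot: [3.141, 0.031, 0.004]
force: [-0.3, 0.6, -0.5]
finger_gap: 0.999
gripper_force: 0.0
```

>>> drive_tool(
  motion=[
    {"gripper":1,"x":0,"y":0,"z":2,"yaw":0},
    {"gripper":1,"x":5,"y":0,"z":0,"yaw":0},
    {"gripper":1,"x":5,"y":0,"z":0,"yaw":0},
    {"gripper":1,"x":4,"y":0,"z":0,"yaw":0},
    {"gripper":1,"x":4,"y":0,"z":0,"yaw":0},
    {"gripper":1,"x":4,"y":0,"z":0,"yaw":0},
    {"gripper":1,"x":4,"y":0,"z":0,"yaw":0},
    {"gripper":1,"x":4,"y":0,"z":0,"yaw":0},
    {"gripper":1,"x":3,"y":0,"z":0,"yaw":0},
    {"gripper":1,"x":3,"y":0,"z":0,"yaw":0},
    {"gripper":1,"x":2,"y":0,"z":0,"yaw":0},
    {"gripper":1,"x":2,"y":0,"z":0,"yaw":0},
    {"gripper":1,"x":0,"y":0,"z":0,"yaw":0},
  ],
)

```text
time: 4.4
ee_pos: [0.5195, 0.0053, 0.0805]
tcp_rot: [3.141, 0.031, 0.001]
force: [-1.6, -0.4, -1.3]
finger_gap: 1.004
gripper_force: 0.7
```

>>> drive_tool(
  motion=[
    {"gripper":1,"x":1,"y":0,"z":0,"yaw":0},
    {"gripper":1,"x":1,"y":0,"z":0,"yaw":0},
    {"gripper":1,"x":0,"y":0,"z":0,"yaw":0},
  ],
)

```text
time: 4.7
ee_pos: [0.5212, 0.0054, 0.0805]
tcp_rot: [3.141, 0.031, 0.0]
force: [-2.0, -0.2, -1.6]
finger_gap: 1.001
gripper_force: 1.1
```

Run:
```python
from plant import observe,camera
from h import *
import pickle
s=observe();print(s['ee_pos'],s['force'])
c=camera('wrist');cv2.imwrite('pics/w3.png',c['img']);pickle.dump(c,open('w3.pkl','wb'))
```

```text
[0.52118285 0.00536544 0.08048585] [-2.01316673 -0.16409004 -1.62875381]
```

View pics/w3.png

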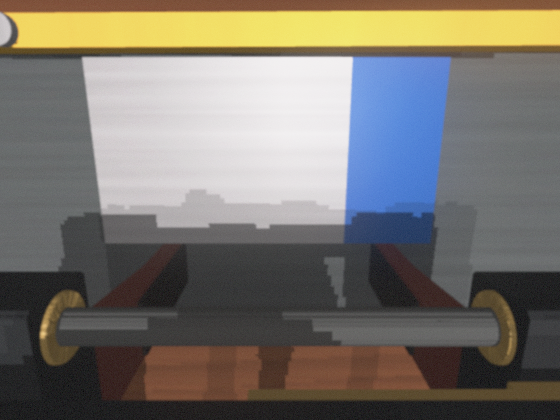

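The blank is now square to the fence with its back edge at row 56, just short of the fence foot at row 52. I'll press the last few millimetres.

>>> drive_tool(
  motion=[
    {"gripper":1,"x":1,"y":0,"z":-0.7,"yaw":0},
    {"gripper":1,"x":1,"y":0,"z":0,"yaw":0},
    {"gripper":1,"x":1,"y":0,"z":0,"yaw":0},
    {"gripper":1,"x":0,"y":0,"z":0,"yaw":0},
  ],
)

```text
time: 5.15
ee_pos: [0.5238, 0.0055, 0.0813]
tcp_rot: [3.141, 0.032, -0.002]
force: [-4.8, -0.0, 0.5]
finger_gap: 1.002
gripper_force: 2.3
```

>>> drive_tool(
  motion=[
    {"gripper":1,"x":1,"y":0,"z":0,"yaw":0},
    {"gripper":1,"x":0,"y":0,"z":0,"yaw":0},
  ],
)

```text
time: 5.35
ee_pos: [0.524, 0.0054, 0.0812]
tcp_rot: [3.141, 0.032, -0.005]
force: [-8.7, -0.4, 2.6]
finger_gap: 1.0
gripper_force: 4.2
```

>>> drive_tool(
  motion=[
    {"gripper":1,"x":1,"y":0,"z":0,"yaw":0},
    {"gripper":1,"x":0,"y":0,"z":0,"yaw":0},
  ],
)

```text
time: 5.55
ee_pos: [0.5241, 0.0053, 0.0812]
tcp_rot: [3.141, 0.032, -0.008]
force: [-12.6, -1.0, 4.0]
finger_gap: 1.001
gripper_force: 6.1
```

Run:
```python
import pickle;from h import *
c=pickle.load(open('w3.pkl','rb'))
print((cast(c,[(104,243),(434,243),(346,243),(83,57),(449,56),(353,56)],.066)*1000).round(1))
```

```text
[[532.   86.3]
 [534.9 -65.7]
 [534.1 -25.2]
 [611.8  86.8]
 [615.  -61.7]
 [614.2 -22.7]]
```

>>> drive_tool(
  motion=[
    {"gripper":1,"x":-6,"y":0,"z":0,"yaw":0},
    {"gripper":1,"x":-6,"y":0,"z":0,"yaw":0},
    {"gripper":1,"x":0,"y":0,"z":-20,"yaw":0},
    {"gripper":1,"x":0,"y":-20,"z":-30,"yaw":0},
    {"gripper":0.4,"x":0,"y":-40,"z":0,"yaw":0},
    {"gripper":0.4,"x":20,"y":-40,"z":0,"yaw":0},
    {"gripper":0.4,"x":20,"y":-20,"z":0,"yaw":0},
    {"gripper":0.4,"x":20,"y":0,"z":0,"yaw":0},
    {"gripper":0.4,"x":0,"y":0,"z":0,"yaw":0},
  ],
)

```text
time: 6.45
ee_pos: [0.5732, 0.1273, 0.1313]
tcp_rot: [-3.141, -0.033, -0.003]
force: [-1.2, 0.6, -0.5]
finger_gap: 0.588
gripper_force: 0.0
```

>>> drive_tool(
  motion=[
    {"gripper":0.4,"x":0,"y":0,"z":0,"yaw":-7.5},
    {"gripper":0.4,"x":0,"y":0,"z":0,"yaw":-7.5},
    {"gripper":0.4,"x":0,"y":0,"z":0,"yaw":-7.5},
    {"gripper":0.4,"x":0,"y":0,"z":0,"yaw":-7.5},
    {"gripper":0.4,"x":0,"y":0,"z":0,"yaw":-7.5},
    {"gripper":0.4,"x":0,"y":0,"z":0,"yaw":-7.5},
    {"gripper":0.4,"x":0,"y":0,"z":0,"yaw":-7.5},
    {"gripper":0.4,"x":0,"y":0,"z":0,"yaw":-7.5},
    {"gripper":0.4,"x":0,"y":0,"z":0,"yaw":-7.5},
    {"gripper":0.4,"x":0,"y":0,"z":0,"yaw":-7.5},
    {"gripper":0.4,"x":0,"y":0,"z":0,"yaw":-7.5},
    {"gripper":0.4,"x":0,"y":0,"z":0,"yaw":-7.5},
    {"gripper":0.4,"x":0,"y":0,"z":0,"yaw":0},
  ],
)

```text
time: 7.75
ee_pos: [0.5713, 0.126, 0.1318]
tcp_rot: [2.198, 2.244, 0.001]
force: [-0.3, -0.2, -0.4]
finger_gap: 0.403
gripper_force: 0.0
```

>>> drive_tool(
  motion=[
    {"gripper":0.4,"x":0,"y":2,"z":20,"yaw":0},
    {"gripper":0.4,"x":0,"y":0,"z":20,"yaw":0},
    {"gripper":0.4,"x":0,"y":0,"z":7,"yaw":0},
    {"gripper":0.4,"x":0,"y":0,"z":2,"yaw":0},
    {"gripper":0.4,"x":0,"y":0,"z":0,"yaw":0},
    {"gripper":0.4,"x":-6,"y":0,"z":0,"yaw":0},
    {"gripper":0.4,"x":-6,"y":0,"z":0,"yaw":0},
    {"gripper":0.4,"x":-6,"y":0,"z":0,"yaw":0},
    {"gripper":0.4,"x":-4,"y":0,"z":0,"yaw":0},
    {"gripper":0.4,"x":0,"y":0,"z":0,"yaw":0},
  ],
)

```text
time: 8.75
ee_pos: [0.5743, 0.1037, 0.0825]
tcp_rot: [2.2, 2.242, 0.0]
force: [0.5, -0.1, -0.1]
finger_gap: 0.4
gripper_force: 0.0
```

>>> drive_tool(
  motion=[
    {"gripper":0.4,"x":-3,"y":0,"z":0.8,"yaw":0},
    {"gripper":0.4,"x":-4,"y":0,"z":0,"yaw":0},
    {"gripper":0.4,"x":-5,"y":0,"z":0,"yaw":0},
    {"gripper":0.4,"x":-6,"y":0,"z":0,"yaw":0},
    {"gripper":0.4,"x":-6,"y":0,"z":0,"yaw":0},
    {"gripper":0.4,"x":-6,"y":0,"z":0,"yaw":0},
    {"gripper":0.4,"x":-6,"y":0,"z":0,"yaw":0},
    {"gripper":0.4,"x":-6,"y":0,"z":0,"yaw":0},
    {"gripper":0.4,"x":-4,"y":0,"z":0,"yaw":0},
    {"gripper":0.4,"x":0,"y":0,"z":0,"yaw":0},
  ],
)

```text
time: 9.75
ee_pos: [0.5751, 0.0574, 0.0816]
tcp_rot: [2.2, 2.242, -0.001]
force: [-0.4, 0.1, 0.3]
finger_gap: 0.398
gripper_force: 0.0
```

Run:
```python
from plant import observe,camera
from h import *
c=camera('top');m=masks(c['img']);roi=(200,200,365,285)
print('blue',rect(c,big(m['blue'],roi),.066));cv2.imwrite('pics/t4.png',cv2.resize(c['img'][170:310,180:380],None,fx=3,fy=3))
```

```text
blue [575.5 -86.1  37.7  79.1 -88.5]
```

View pics/t4.png

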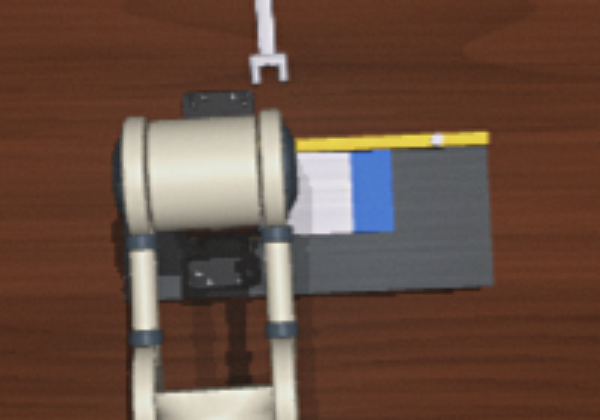

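The crop shows the blank sliding along the fence and still square, with the blue end's left edge at crop column 352 and the ledge end at column 490. I'll keep pushing and stop about 10 mm short.

>>> drive_tool(
  motion=[
    {"gripper":0.4,"x":-4,"y":0,"z":0,"yaw":0},
    {"gripper":0.4,"x":-6,"y":0,"z":0,"yaw":0},
    {"gripper":0.4,"x":-7,"y":0,"z":0,"yaw":0},
    {"gripper":0.4,"x":-7,"y":0,"z":0,"yaw":0},
    {"gripper":0.4,"x":-7,"y":0,"z":0,"yaw":0},
    {"gripper":0.4,"x":-7,"y":0,"z":0,"yaw":0},
    {"gripper":0.4,"x":-7,"y":0,"z":0,"yaw":0},
    {"gripper":0.4,"x":-7,"y":0,"z":0,"yaw":0},
    {"gripper":0.4,"x":-7,"y":0,"z":0,"yaw":0},
    {"gripper":0.4,"x":-7,"y":0,"z":0,"yaw":0},
    {"gripper":0.4,"x":-7,"y":0,"z":0,"yaw":0},
    {"gripper":0.4,"x":-7,"y":0,"z":0,"yaw":0},
    {"gripper":0.4,"x":-7,"y":0,"z":0,"yaw":0},
    {"gripper":0.4,"x":-7,"y":0,"z":0,"yaw":0},
    {"gripper":0.4,"x":-7,"y":0,"z":0,"yaw":0},
    {"gripper":0.4,"x":-7,"y":0,"z":0,"yaw":0},
    {"gripper":0.4,"x":-6,"y":0,"z":0,"yaw":0},
    {"gripper":0.4,"x":-5,"y":0,"z":0,"yaw":0},
    {"gripper":0.4,"x":-3,"y":0,"z":0,"yaw":0},
    {"gripper":0.4,"x":0,"y":0,"z":0,"yaw":0},
  ],
)

```text
time: 11.8
ee_pos: [0.5775, -0.0642, 0.0817]
tcp_rot: [2.199, 2.243, -0.001]
force: [0.4, 2.1, 2.7]
finger_gap: 0.399
gripper_force: 1.4
```

Run:
```python
from plant import observe,camera
from h import *
c=camera('top');m=masks(c['img']);roi=(200,200,385,285)
print('blue',rect(c,big(m['blue'],roi),.066));cv2.imwrite('pics/t5.png',cv2.resize(c['img'][170:310,180:380],None,fx=4,fy=4,interpolation=2))
y=big(m['yellow'],roi);print('fence end y',cast(c,[y[y[:,0].argmax()]],.074)*1000)
t=big(m['top'],(310,222,385,268));print('ledge end',[(cast(c,[(t[t[:,1]==r][:,0].max(),r)],.06)[0]*1000).round(1) for r in (261,263,265)])
```

```text
blue [ 577.8 -207.    37.    77.5  -88.8]
fence end y [[624.80168277   6.46234149]]
ledge end [array([ 493.2, -202.2]), array([ 487.3, -202. ]), array([ 481.6, -198.9])]
```

View pics/t5.png

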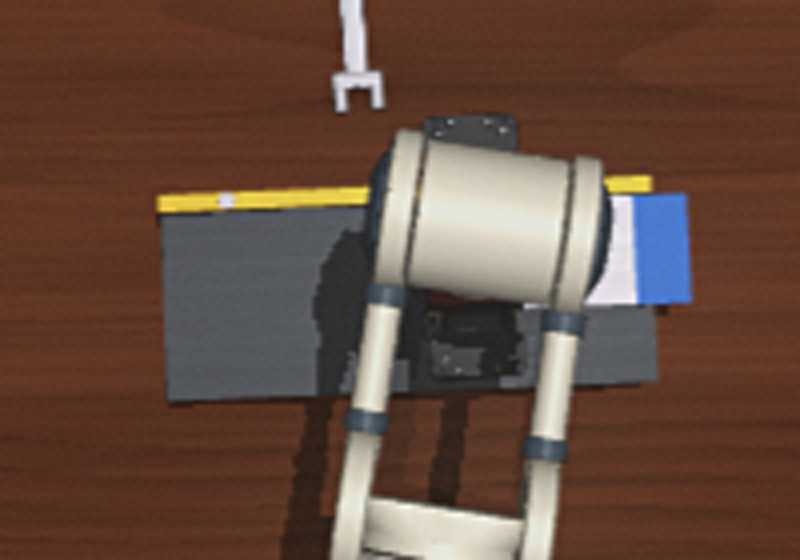

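The blue mark's inner edge is at crop columns 635–637 and the ledge end at 652–658, so roughly 14 mm remain. I'll push 8 mm, then back off and look closely with the wrist camera.

>>> drive_tool(
  motion=[
    {"gripper":0.4,"x":-2,"y":0,"z":0,"yaw":0},
    {"gripper":0.4,"x":-3,"y":0,"z":0,"yaw":0},
    {"gripper":0.4,"x":-2,"y":0,"z":0,"yaw":0},
    {"gripper":0.4,"x":-1,"y":0,"z":0,"yaw":0},
    {"gripper":0.4,"x":0,"y":0,"z":0,"yaw":0},
    {"gripper":0.4,"x":0,"y":0,"z":0,"yaw":0},
  ],
)

```text
time: 12.45
ee_pos: [0.5776, -0.0714, 0.0815]
tcp_rot: [-2.199, -2.244, 0.0]
force: [0.2, 5.2, 3.3]
finger_gap: 0.398
gripper_force: 2.3
```

>>> drive_tool(
  motion=[
    {"gripper":0.4,"x":8,"y":0,"z":0,"yaw":0},
    {"gripper":0.4,"x":8,"y":0,"z":-20,"yaw":0},
    {"gripper":0.4,"x":0,"y":0,"z":-40,"yaw":0},
    {"gripper":0.4,"x":0,"y":0,"z":-20,"yaw":7.5},
    {"gripper":0.4,"x":0,"y":0,"z":0,"yaw":7.5},
    {"gripper":0.4,"x":0,"y":0,"z":0,"yaw":7.5},
    {"gripper":0.4,"x":0,"y":0,"z":0,"yaw":7.5},
    {"gripper":0.4,"x":0,"y":0,"z":0,"yaw":7.5},
    {"gripper":0.4,"x":0,"y":0,"z":0,"yaw":7.5},
    {"gripper":0.4,"x":0,"y":0,"z":0,"yaw":7.5},
    {"gripper":0.4,"x":0,"y":0,"z":0,"yaw":7.5},
    {"gripper":0.4,"x":0,"y":0,"z":0,"yaw":7.5},
    {"gripper":0.4,"x":0,"y":0,"z":0,"yaw":7.5},
    {"gripper":0.4,"x":0,"y":0,"z":0,"yaw":7.5},
    {"gripper":0.4,"x":0,"y":0,"z":0,"yaw":7.5},
    {"gripper":0.4,"x":-30,"y":40,"z":0,"yaw":0},
    {"gripper":0.4,"x":-40,"y":40,"z":0,"yaw":0},
    {"gripper":0.4,"x":-40,"y":35,"z":0,"yaw":0},
    {"gripper":0.4,"x":0,"y":0,"z":0,"yaw":0},
  ],
)

```text
time: 14.35
ee_pos: [0.473, -0.1697, 0.161]
tcp_rot: [3.138, 0.022, -0.004]
force: [1.3, 0.3, -0.1]
finger_gap: 0.403
gripper_force: 0.0
```

Run:
```python
from plant import observe,camera
from h import *
import pickle
s=observe();print(s['time'],s['ee_pos'],s['tcp_rot'])
c=camera('wrist');cv2.imwrite('pics/w6.png',c['img']);pickle.dump(c,open('w6.pkl','wb'));print(c['position'])
```

```text
14.35 [ 0.4729949  -0.16965933  0.16098053] [ 3.13847083  0.02177333 -0.00410658]
[ 0.54158094 -0.16775658  0.30343333]
```

View pics/w6.png

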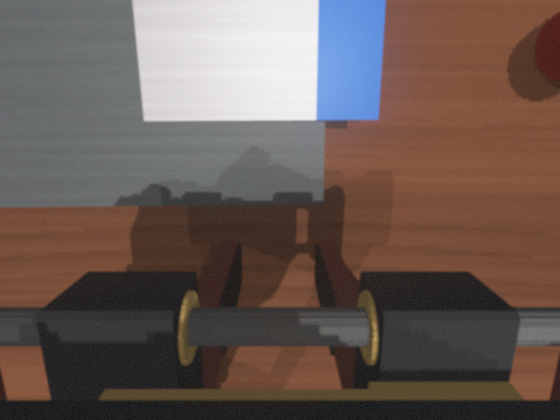

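The wrist view shows the ledge's end edge at column ~324 (rows 122–200) and the blue line at column ~317 (row 115), still slightly inside the end. The blank's front edge is at row 121, and the can is untouched at the upper right.

```bash
cat >> h.py <<'E'
def gap(c,r1,r2,x0=290,x1=350):
    """signed mm along ledge: how far the blue line is inside the end (+ = bare metal still inside). r1: rows on ledge end, r2: rows on blank"""
    g=cv2.GaussianBlur(c['img'],(3,3),0).astype(float); out=[]
    for rows,ch,z in((r1,lambda a:a[:,2]-a[:,0],.06),(r2,lambda a:a[:,0]-a[:,2],.066)):
        px=[]
        for r in rows:
            d=np.diff(ch(g[r,x0:x1])); k=int(d.argmax()); w=np.clip(d[max(0,k-2):k+3],0,None)
            px.append((x0+.5+max(0,k-2)+(w*np.arange(len(w))).sum()/w.sum(),r))
        out.append(cast(c,px,z)*1000)
    fl=[]
    for P in out:
        b,a=np.polyfit(P[:,0],P[:,1],1); res=np.abs(P[:,1]-b*P[:,0]-a); P=P[res<1]; b,a=np.polyfit(P[:,0],P[:,1],1); fl.append((b,a,len(P)))
    (b1,a1,n1),(b2,a2,n2)=fl
    print('end y@535,575,615',np.round([a1+b1*x for x in(535,575,615)],2),'line',np.round([a2+b2*x for x in(535,575,615)],2),'deg',np.degrees([b1,b2]).round(2),n1,n2)
E
python3 - <<'E'
import pickle;from h import *
c=pickle.load(open('w6.pkl','rb'))
gap(c,range(130,190,2),range(5,112,2))
e=cast(c,[(160,121),(375,121)],.066)*1000;print(e.round(1))
E
```

```text
end y@535,575,615 [-199.25 -198.3  -197.34] line [-192.97 -192.18 -191.39] deg [1.36 1.13] 30 54
[[ 537.9  -93.1]
 [ 539.7 -230.6]]
```

>>> drive_tool(
  motion=[
    {"gripper":0.4,"x":40,"y":-40,"z":0,"yaw":0},
    {"gripper":0.4,"x":40,"y":-40,"z":0,"yaw":0},
    {"gripper":0.4,"x":26,"y":-35,"z":0,"yaw":0},
    {"gripper":0.4,"x":0,"y":0,"z":0,"yaw":-7.5},
    {"gripper":0.4,"x":0,"y":0,"z":0,"yaw":-7.5},
    {"gripper":0.4,"x":0,"y":0,"z":0,"yaw":-7.5},
    {"gripper":0.4,"x":0,"y":0,"z":0,"yaw":-7.5},
    {"gripper":0.4,"x":0,"y":0,"z":0,"yaw":-7.5},
    {"gripper":0.4,"x":0,"y":0,"z":0,"yaw":-7.5},
    {"gripper":0.4,"x":0,"y":0,"z":0,"yaw":-7.5},
    {"gripper":0.4,"x":0,"y":0,"z":0,"yaw":-7.5},
    {"gripper":0.4,"x":0,"y":0,"z":0,"yaw":-7.5},
    {"gripper":0.4,"x":0,"y":0,"z":0,"yaw":-7.5},
    {"gripper":0.4,"x":0,"y":0,"z":0,"yaw":-7.5},
    {"gripper":0.4,"x":0,"y":0,"z":0,"yaw":-7.9},
    {"gripper":0.4,"x":0,"y":0,"z":40,"yaw":0},
    {"gripper":0.4,"x":0,"y":0,"z":20,"yaw":0},
    {"gripper":0.4,"x":0,"y":0,"z":0,"yaw":0},
  ],
)

```text
time: 16.2
ee_pos: [0.5694, -0.057, 0.0968]
tcp_rot: [-2.186, -2.248, 0.008]
force: [-0.1, 0.0, -0.7]
finger_gap: 0.398
gripper_force: 0.0
```

>>> drive_tool(
  motion=[
    {"gripper":0.4,"x":0,"y":7,"z":0,"yaw":0.3},
    {"gripper":0.4,"x":0,"y":0,"z":9,"yaw":0},
    {"gripper":0.4,"x":0,"y":0,"z":6,"yaw":0},
    {"gripper":0.4,"x":-6,"y":0,"z":0,"yaw":0},
    {"gripper":0.4,"x":-6,"y":0,"z":0,"yaw":0},
    {"gripper":0.4,"x":-3,"y":0,"z":0,"yaw":0},
    {"gripper":0.4,"x":-2,"y":0,"z":0,"yaw":0},
    {"gripper":0.4,"x":0,"y":0,"z":0,"yaw":0},
  ],
)

```text
time: 17.0
ee_pos: [0.5786, -0.0755, 0.0868]
tcp_rot: [2.198, 2.244, 0.0]
force: [-0.7, -0.7, 0.4]
finger_gap: 0.402
gripper_force: 0.0
```

The tips are at 68 mm, above the blank, so nothing has been pushed. I'll back off, go lower and repeat.

>>> drive_tool(
  motion=[
    {"gripper":0.4,"x":8,"y":0,"z":0,"yaw":0},
    {"gripper":0.4,"x":9,"y":-1,"z":0,"yaw":0},
    {"gripper":0.4,"x":0,"y":0,"z":0,"yaw":0},
    {"gripper":0.4,"x":0,"y":0,"z":5,"yaw":0},
    {"gripper":0.4,"x":0,"y":0,"z":0,"yaw":0},
    {"gripper":0.4,"x":0,"y":0,"z":0,"yaw":0},
  ],
)

```text
time: 17.6
ee_pos: [0.5769, -0.058, 0.0811]
tcp_rot: [-2.197, -2.245, 0.001]
force: [-0.2, 0.5, 0.4]
finger_gap: 0.399
gripper_force: 0.0
```

>>> drive_tool(
  motion=[
    {"gripper":0.4,"x":-5,"y":0,"z":0,"yaw":0},
    {"gripper":0.4,"x":-5,"y":0,"z":0,"yaw":0},
    {"gripper":0.4,"x":-3,"y":0,"z":0,"yaw":0},
    {"gripper":0.4,"x":-2,"y":0,"z":0,"yaw":0},
    {"gripper":0.4,"x":-2,"y":0,"z":0,"yaw":0},
    {"gripper":0.4,"x":-2,"y":0,"z":0,"yaw":0},
    {"gripper":0.4,"x":0,"y":0,"z":0,"yaw":0},
    {"gripper":0.4,"x":0,"y":0,"z":0,"yaw":0},
  ],
)

```text
time: 18.4
ee_pos: [0.5776, -0.077, 0.0816]
tcp_rot: [2.197, 2.245, 0.0]
force: [-0.5, 2.6, 1.3]
finger_gap: 0.403
gripper_force: 1.3
```

>>> drive_tool(
  motion=[
    {"gripper":0.4,"x":-0.6,"y":0,"z":0,"yaw":0},
    {"gripper":0.4,"x":0,"y":0,"z":0,"yaw":0},
    {"gripper":0.4,"x":0,"y":0,"z":0,"yaw":0},
  ],
)

```text
time: 18.7
ee_pos: [0.5776, -0.0774, 0.0816]
tcp_rot: [-2.197, -2.246, -0.0]
force: [-0.5, 4.8, 1.1]
finger_gap: 0.401
gripper_force: 2.0
```

>>> drive_tool(
  motion=[
    {"gripper":0.4,"x":8,"y":0,"z":0,"yaw":0},
    {"gripper":0.4,"x":8,"y":0,"z":-20,"yaw":0},
    {"gripper":0.4,"x":0,"y":0,"z":-40,"yaw":0},
    {"gripper":1,"x":0,"y":0,"z":-20,"yaw":7.5},
    {"gripper":1,"x":0,"y":0,"z":0,"yaw":7.5},
    {"gripper":1,"x":0,"y":0,"z":0,"yaw":7.5},
    {"gripper":1,"x":0,"y":0,"z":0,"yaw":7.5},
    {"gripper":1,"x":0,"y":0,"z":0,"yaw":7.5},
    {"gripper":1,"x":0,"y":0,"z":0,"yaw":7.5},
    {"gripper":1,"x":0,"y":0,"z":0,"yaw":7.5},
    {"gripper":1,"x":0,"y":0,"z":0,"yaw":7.5},
    {"gripper":1,"x":0,"y":0,"z":0,"yaw":7.5},
    {"gripper":1,"x":0,"y":0,"z":0,"yaw":7.5},
    {"gripper":1,"x":0,"y":0,"z":0,"yaw":7.5},
    {"gripper":1,"x":0,"y":0,"z":0,"yaw":7.5},
    {"gripper":1,"x":-30,"y":40,"z":0,"yaw":0},
    {"gripper":1,"x":-30,"y":40,"z":0,"yaw":0},
    {"gripper":1,"x":-30,"y":20,"z":0,"yaw":0},
    {"gripper":1,"x":0,"y":0,"z":0,"yaw":0},
  ],
)

```text
time: 20.6
ee_pos: [0.4868, -0.1664, 0.1616]
tcp_rot: [3.139, 0.027, -0.002]
force: [0.6, 0.0, -0.1]
finger_gap: 1.0
gripper_force: 0.0
```

Run:
```python
from plant import observe,camera
from h import *
import pickle
s=observe();print(s['time'],s['ee_pos'],s['tcp_rot'])
c=camera('wrist');cv2.imwrite('pics/w7.png',c['img']);pickle.dump(c,open('w7.pkl','wb'))
for r2 in (range(30,112,2),range(50,150,2)): gap(c,range(165,200,2),r2,300,380)
```

```text
20.6 [ 0.48679772 -0.16635884  0.16157063] [ 3.13909687e+00  2.66566637e-02 -1.95174067e-03]
end y@535,575,615 [-198.09 -194.39 -190.69] line [-199.04 -198.2  -197.37] deg [5.3 1.2] 4 41
end y@535,575,615 [-198.09 -194.39 -190.69] line [-199.01 -198.2  -197.4 ] deg [5.3  1.15] 4 34
```

View pics/w7.png

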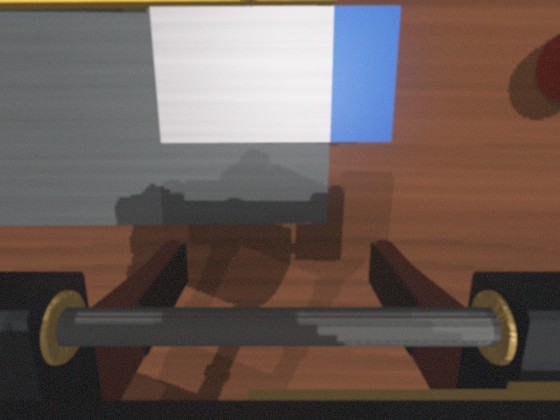

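The blue line at column 331 now meets the ledge end edge at column ~329. It measures -198.2 mm against an end at -198.3 mm. One last gentle press against the fence will seat the blank flat.

>>> drive_tool(
  motion=[
    {"gripper":1,"x":18,"y":-3,"z":20,"yaw":-0.3},
    {"gripper":1,"x":0,"y":0,"z":30,"yaw":0},
    {"gripper":1,"x":0,"y":0,"z":20,"yaw":0},
    {"gripper":1,"x":0,"y":0,"z":9,"yaw":0},
    {"gripper":1,"x":0,"y":0,"z":0,"yaw":0},
    {"gripper":1,"x":0,"y":0,"z":0,"yaw":0},
  ],
)

```text
time: 21.25
ee_pos: [0.508, -0.16, 0.0835]
tcp_rot: [3.141, 0.043, 0.002]
force: [0.2, 0.4, -0.3]
finger_gap: 0.998
gripper_force: 0.0
```

>>> drive_tool(
  motion=[
    {"gripper":1,"x":4,"y":0,"z":1.5,"yaw":0.2},
    {"gripper":1,"x":5,"y":0,"z":0,"yaw":0},
    {"gripper":1,"x":5,"y":0,"z":0,"yaw":0},
    {"gripper":1,"x":3,"y":0,"z":0,"yaw":0},
    {"gripper":1,"x":1,"y":0,"z":0,"yaw":0},
    {"gripper":1,"x":0,"y":0,"z":0,"yaw":0},
  ],
)

```text
time: 21.85
ee_pos: [0.5254, -0.1597, 0.081]
tcp_rot: [-3.141, -0.037, 0.0]
force: [0.2, -0.7, -0.9]
finger_gap: 1.0
gripper_force: 0.0
```

>>> drive_tool(
  motion=[
    {"gripper":1,"x":1,"y":0,"z":0,"yaw":0},
    {"gripper":1,"x":1,"y":0,"z":0,"yaw":0},
    {"gripper":1,"x":0,"y":0,"z":0,"yaw":0},
  ],
)

```text
time: 22.15
ee_pos: [0.527, -0.1597, 0.081]
tcp_rot: [3.141, 0.037, -0.001]
force: [-1.3, 0.3, 0.9]
finger_gap: 1.0
gripper_force: 0.9
```

>>> drive_tool(
  motion=[
    {"gripper":1,"x":1,"y":0,"z":0,"yaw":0},
    {"gripper":1,"x":0,"y":0,"z":0,"yaw":0},
  ],
)

```text
time: 22.35
ee_pos: [0.5279, -0.1597, 0.081]
tcp_rot: [3.141, 0.037, -0.002]
force: [-4.3, -0.3, 1.9]
finger_gap: 1.001
gripper_force: 2.0
```

>>> drive_tool(
  motion=[
    {"gripper":1,"x":1,"y":0,"z":0,"yaw":0},
    {"gripper":1,"x":1,"y":0,"z":0,"yaw":0},
    {"gripper":1,"x":0,"y":0,"z":0,"yaw":0},
  ],
)

```text
time: 22.65
ee_pos: [0.5282, -0.1597, 0.0809]
tcp_rot: [-3.141, -0.036, 0.009]
force: [-11.8, 0.5, 5.5]
finger_gap: 0.998
gripper_force: 6.1
```

>>> drive_tool(
  motion=[
    {"gripper":1,"x":-3,"y":0,"z":0,"yaw":0},
    {"gripper":1,"x":-10,"y":0,"z":0,"yaw":0},
    {"gripper":1,"x":-20,"y":0,"z":-10,"yaw":0},
    {"gripper":1,"x":-20,"y":0,"z":-40,"yaw":0},
    {"gripper":1,"x":0,"y":10,"z":-40,"yaw":0},
    {"gripper":1,"x":0,"y":0,"z":0,"yaw":0},
    {"gripper":1,"x":0,"y":0,"z":0,"yaw":0},
  ],
)

```text
time: 23.35
ee_pos: [0.4781, -0.1712, 0.1724]
tcp_rot: [3.14, 0.036, 0.006]
force: [0.8, 0.2, 0.1]
finger_gap: 1.004
gripper_force: 0.0
```

Run:
```python
from plant import observe,camera
from h import *
import pickle
s=observe();print(s['time'],s['ee_pos'],s['tcp_rot'])
c=camera('wrist');cv2.imwrite('pics/w8.png',c['img']);pickle.dump(c,open('w8.pkl','wb'))
gap(c,range(140,200,2),range(20,100,2),290,350)
```

```text
23.35 [ 0.47805969 -0.17120346  0.17240538] [3.14010541 0.03628982 0.00571231]
end y@535,575,615 [-199.35 -198.34 -197.32] line [-199.3  -198.34 -197.38] deg [1.45 1.37] 19 40
```

View pics/w8.png

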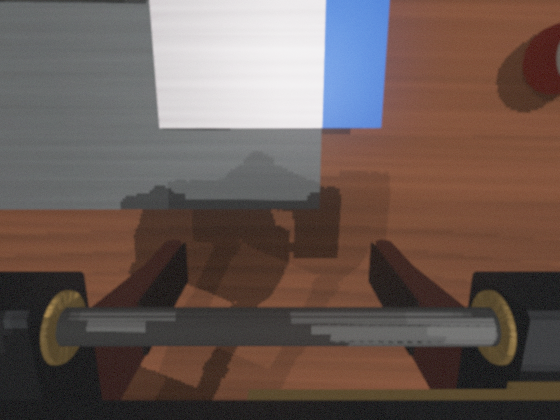

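The blue line (column ~324) lines up with the ledge end (column ~322) and measures -198.34 mm for both. The blank is square to the ledge, and the robot is clear. Handing in.

```bash
python3 -c "
from plant import job_done
print(job_done())"
```

```text
the job is handed in; nothing more can be done
None
```

The blank is flat against the yellow fence with its blue line level with the ledge's end (within about 0.1 mm by the last wrist picture), the arm never went near the can, spray bottle or wrench, and the job was handed in at about 23 s.

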